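# Float the pointer of a check scale with its trim lever

## Task

The tub of wooden blanks on the check scale is overweight, so its side of the beam is down; to read off by how much, the pointer has to float at its mark. Take the black grip of the trim lever, ease the green-tipped pointer up to the red centre mark without letting the beam slam onto a stop, and steer it so that it stays there for at least eight seconds without a break, working through the lever alone: do not touch the beam, the platforms or what stands on them, and leave the other things on the bench where they are. Finish while still holding the grip, with the pointer steady at the mark.

Things in the scene. Friction and masses are not known exactly. Their poses are not given: they have to be found in the camera images.
- scale: Blue cast check scale fixed to the bench, base 170 x 560 mm. Origin: centre of its underside on the bench; x points from the lever side to the back, y along the beam to the tub side (robot's left), z up. Beam and lever turn about one axis, parallel to this x, 115 mm above the bench.
- trim_lever (a joint): Twist (rad) of the coil spring by which the hand lever sits on the beam's shaft: lever angle minus beam angle, about the scale's +x axis; 0 = spring slack, positive = grip swung to the scale's -y (away from the tub), stops at +-1.1. It turns the beam with about 0.40 N m per rad of twist; positive twist lifts the tub. The lever stands near upright when let go, and springs back there.
- lever_grip (a point): Middle of the lever's black round grip: 22 mm diameter, 60 mm long, lying along the scale's x; it lies 139 mm from the scale's origin along -x and swings at 140 mm about the axis (255 mm above the bench when upright). Free all round; can be pinched from above with the fingers closing along the scale's y, and turns between them as the lever swings.
- beam (a joint): Angle of the beam and its pointer (rad) about the scale's +x axis: 0 = pointer at the mark, negative = tub side down; stops at +-0.15 (starts on -0.15). Inertia with loads about 0.12 kg m2, little damping (0.006 N m s/rad). Top-heavy: gravity pushes it away from the middle with about 0.525 N m/rad x angle (0.48 to 0.57), more than the spring restores, so it has no resting place between the stops.
- pointer_tip (a point): Tip of the green-ended upright pointer on the beam, 235 mm above the beam's axis, in front of a white sector plate with a red centre line. It leans towards the tub (the scale's +y) when the tub side is down.
- zero_mark (a point): Where the pointer tip stands when it is at the red centre mark (350 mm above the bench). 0.06 rad of the beam is 14 mm of the tip; short black marks on the plate's top edge show +-0.06 rad.
- tub_rim (a point): Middle of the open top of the grey tub (155 x 125 x 95 mm, with wooden blanks, about 1.07 kg, fixed in place) on the left platform, 200 mm from the axis. Three dark iron weights, together 1.0 kg, stand on the right platform at 200 mm; platforms stay level. The tub is 30 to 120 g overweight: 0.06 to 0.24 N m that the spring must carry.
- glue: White glue bottle with orange cap, 64 mm diameter, 170 mm high, standing on the bench to the left; origin under its centre. To be left alone.
- bucket: White plastic bucket, 124 mm across the rim, 135 mm high, on the bench to the left; origin under its centre. To be left alone.
- sanding_block: Cork sanding block 110 x 65 x 32 mm lying in front of the scale on the left; origin under its centre. To be left alone.
- brush: Bench brush lying in front of the scale on the right; origin under it. To be left alone.
- toy_car: Wooden toy car, 100 x 64 x 61 mm, on the bench to the right; origin under its centre. To be left alone.
- spare_weight: Spare dark iron weight with a knob, 58 mm diameter, 60 mm high, 0.5 kg, on the bench to the right; origin under its centre. To be left alone.

How it is judged:
By the outcome, as a careful person would: the job done as asked, in the order asked, and still so for the second after the job is handed in, while the arm keeps its last pose, push and grip.
It also fails if it takes over 54 s, if anything falls off the work surface, if the arm or the gripper's body presses on something with over 40 N, if the wrist force passes 120 N, or if a joint passes its speed limit or range.

## Robot

A 6-joint arm with a two-finger parallel gripper is mounted at the origin on the work surface. World frame = base frame: x ahead of the robot, y to its left, z up, the work surface at z = 0. Lengths are in m, angles in rad, forces in N, time in s.
With the tool pointing down it reaches from about 0.3 to 0.775 m from the base axis. Payload 14.6 kg.
Tool frame: the origin (TCP) lies on the centre line of the jaws, within the pads' length; the fingertips stand 19 mm ahead of it and the grasp point (between the pads) is the TCP; z points along the fingers, y is the line along which they close (so a half turn about z gives the same grasp; the last joint's range is limited). The gripper opens to 85 mm and grips with 20 to 120 N. Pads are 22 mm wide; open, the fingers measure 114 mm over their backs; the gripper's body (76 mm by 85 mm) begins 54 mm behind the grasp point. The pads swing forward as they close: fully open they stand 13 mm farther back than shut.
Start: joints at [1.128, 0.3, 1.521, -0, 1.321, -0.067], TCP at [0.202, 0.512, 0.25] pointing down, gripper open.
Joint ranges: [-3.03, 3.03], [-0.79, 2.21], [0.23, 2.52], [-1.04, 4.18], [0, 3.07], [-2.55, 2.55]. Speed limits (rad/s): [2.22, 2.22, 2.57, 3.14, 3.14, 3.14].

## Interface

Orientations are given as a unit quaternion [w, x, y, z].
In Python, from rig import get_state, read_camera, workorder gives the robot as it stands.
- The arm moves only by the tool step_arm, never from a script. Its argument "deltas" is a list of rows, each a list of 5 numbers: the opening, from -1 (shut) to 1 (fully open), then the shift along the world's x, y, z normalised to -1 to 1, where 1 is 1 m, then the turn about the world's z normalised to -1 to 1, where 1 is pi rad. A call has 1 to 10 rows; each row is the pose to reach, as a shift and turn from the pose commanded when the call began, turning the shorter way round; what a row does not reach only later rows make up. A row lasts 1/12 s, in which the tool goes at most 41.7 mm and 7.16 degrees, less where a joint would pass 70% of its speed; a pose out of reach is approached as far as the arm can. A call with a number of a shift or a turn outside -1 to 1 is refused whole. A call with a gripper value outside its range is refused whole. The fingers move at their own pace and stop on an object; the grip force is fixed at half the most. Time passes only in rows, so rows that repeat a pose let the fingers close. It gives the time, the measured TCP pose, the force, the opening and the grip force at its end, in the units of the state.
- get_state(): the state, without advancing time (a new reading comes with each control period).
- read_camera(name): name is "side" or "top"; returns a dict with "frame" (400x640x3 uint8, red, green, blue), "fov_y" (degrees; the focal length in pixels is half the picture's height over the tangent of half this angle, whatever the lens; pixels are square), "cx", "cy" (the principal point, pixels), "k1" (the pictures are not rectified: a ray, as slopes to the right and down, at radius r is drawn at 1 + k1 r^2 times it, then the intrinsics apply), "rvec" (rotation vector, rad) and "tvec" (3), from world to camera coordinates, as OpenCV has them. Camera axes: x right, y down, z forward; pixel columns grow to the right and rows downward; lengths in m; the calibration is good to about 2 mm. A picture is of the moment at which its call begins. There is no depth.
- workorder.close_job(): hands the job in; it is judged then, once.
The state is a dict: "clock": time; "q": joint angles; "qvel": joint speeds; "effort": joint torques, N m; "position": TCP position; "tcp_rot": TCP orientation; "ft_force": force on the tool from outside, world axes, zero at the start; "torque": the same for the moment, N m; "opening": finger opening in m; "gripper_force": force on a finger pad.
Only numpy, scipy, OpenCV 4.12 (cv2) and the standard library are available. Lean on these libraries where they do the work, as an engineer would, in place of code of your own. Each camera call takes 0.05 s, during which the arm holds its last target. There are 200 camera calls.

## Working session

There is one attempt and no reset: what is moved stays moved. The work goes in short steps, Python scripts to look and compute and a tool call to move; the robot and the scene stay as the last step left them, time stands still between calls to the robot, and variables do not carry over. Pictures are saved under pics/ and viewed, at most 10 in all, crops included, and the job is handed in when it is done.

Besides the shell and the picture viewer there is one more tool, called after "Request:" by a JSON object that holds its "fn" and its "kwargs", one argument or row to a line. step_arm: Moves the arm, as the interface text tells. Scaled input: -1 to 1 covers 1 m each way for a shift and pi rad each way for a turn. Its arguments: {"type":"object","properties":{"deltas":{"type":"array"}},"required":["deltas"]}

```bash
ls; mkdir -p pics
cat > h.py <<'E'
import numpy as np, cv2
from rig import get_state, read_camera, workorder
def cam(n):
    c=read_camera(n); f=200/np.tan(np.radians(c['fov_y'])/2)
    c['f']=f; c['R']=cv2.Rodrigues(np.array(c['rvec'],float))[0]; c['t']=np.array(c['tvec'],float).ravel(); return c
def ray(c,u,v):
    d=np.array([(u-c['cx'])/c['f'],(v-c['cy'])/c['f']]); s=d.copy()
    for _ in range(30): s=d/(1+c['k1']*(s@s))
    return -c['R'].T@c['t'], c['R'].T@np.array([s[0],s[1],1.])
def proj(c,P):
    p=c['R']@np.array(P)+c['t']; s=p[:2]/p[2]; s=s*(1+c['k1']*(s@s)); return s*c['f']+[c['cx'],c['cy']]
def onplane(c,u,v,z):
    o,d=ray(c,u,v); return o+d*(z-o[2])/d[2]
def tri(c1,p1,c2,p2):
    o1,d1=ray(c1,*p1);o2,d2=ray(c2,*p2)
    A=np.stack([d1,-d2],1); s=np.linalg.lstsq(A,o2-o1,rcond=None)[0]
    a,b=o1+d1*s[0],o2+d2*s[1]; return (a+b)/2,np.linalg.norm(a-b)
def save(c,n): cv2.imwrite('pics/'+n,cv2.cvtColor(c['frame'],cv2.COLOR_RGB2BGR))
E
python3 - <<'E'
from h import *
for n in('side','top'):
    c=cam(n); save(c,n+'0.png'); print(n,c['f'],c['cx'],c['cy'],c['k1'],-c['R'].T@c['t'],c['R'][2])
s=get_state(); print(s['clock'],s['position'],s['tcp_rot'],s['ft_force'],s['opening'])
E
```

```text
pics
side 475.05050482824885 317.6028886166622 201.09537420722643 -0.12789552897519943 [-0.06127283 -1.25454303  1.0011167 ] [ 0.36024734  0.7890694  -0.49758551]
top 369.37738916890993 318.2477589520621 194.2133626924746 -0.025462476438576524 [0.26602349 0.00431718 1.65625953] [ 0.1626989  -0.01460481 -0.98656767]
0.1 [0.20178564 0.51144922 0.24976326] [-1.28199853e-04  1.86800518e-01  9.82397723e-01 -5.13802998e-04] [-0.23514893  0.30140255 -0.4301807 ] 0.08533686424761985
```

View pics/side0.png

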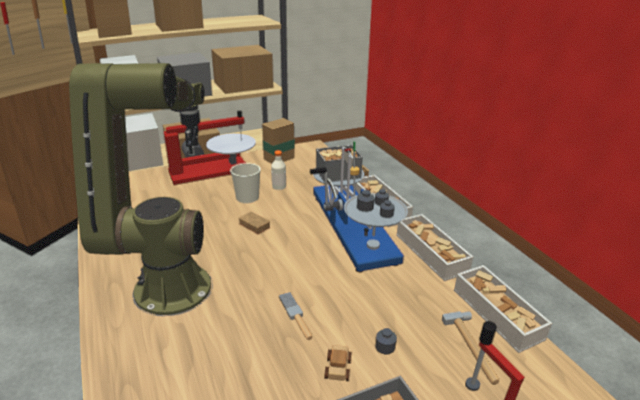

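View pics/top0.png

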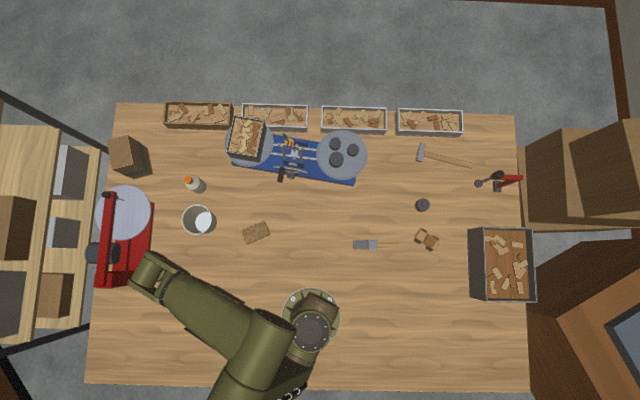

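Side view: scale centre near (355,215) and black grip near (318,170). Top view: scale near (297,160), grip near (283,176). I'll zoom in on both.

Run:
```python
from h import *
S=cam('side');T=cam('top')
a=cv2.resize(S['frame'][130:280,295:425],None,fx=3,fy=3,interpolation=cv2.INTER_CUBIC)
b=cv2.resize(T['frame'][105:200,220:370],None,fx=2.7,fy=2.7,interpolation=cv2.INTER_CUBIC)
im=np.zeros((450,800,3),np.uint8); im[:450,:390]=a; im[:b.shape[0],392:392+b.shape[1]]=b[:,:408]
cv2.imwrite('pics/crop1.png',im[...,::-1])
for n,c in(('side',S),('top',T)):
    h=cv2.cvtColor(c['frame'],cv2.COLOR_RGB2HSV)
    roi=np.zeros(h.shape[:2],np.uint8)
    (roi[130:280,295:425] if n=='side' else roi[105:200,220:370]).fill(255)
    for k,lo,hi in(('blue',(100,150,40),(125,255,255)),('green',(40,90,40),(85,255,255)),('red',(0,150,90),(6,255,255)),('blk',(0,0,0),(180,255,38))):
        m=cv2.inRange(h,lo,hi)&roi
        N,_,st,ce=cv2.connectedComponentsWithStats(m)
        print(n,k,[(st[i].tolist(),ce[i].round(1).tolist()) for i in range(1,N) if st[i][4]>2][:8])
        if k=='blue' :
            p=cv2.findNonZero(m); hu=cv2.convexHull(p); ap=cv2.approxPolyDP(hu,4,True)[:,0]
            print(' poly',ap.tolist(),[onplane(c,*q,0.0)[:2].round(3).tolist() for q in ap], cv2.minAreaRect(np.float32([onplane(c,*q,0.03)[:2] for q in hu[:,0]])))
```

```text
side blue [([314, 187, 11, 19, 133], [320.1, 194.3]), ([350, 186, 3, 4, 8], [351.1, 187.2]), ([338, 193, 8, 9, 26], [341.2, 196.7]), ([326, 209, 76, 62, 1965], [364.1, 242.6])]
 poly [[401, 261], [357, 270], [314, 189], [351, 186]] [[0.759, -0.166], [0.594, -0.148], [0.693, 0.438], [0.857, 0.398]] ((0.7067572474479675, 0.09413546323776245), (0.5920311808586121, 0.17775356769561768), 81.24176788330078)
side green [([353, 142, 2, 9, 12], [353.8, 146.2])]
side red [([369, 130, 56, 39, 1103], [405.6, 142.5]), ([346, 149, 4, 2, 5], [347.2, 149.2])]
side blk [([311, 169, 15, 4, 44], [318.2, 170.8])]
top blue [([274, 136, 3, 2, 3], [275.0, 136.3]), ([294, 139, 3, 2, 3], [295.0, 139.7]), ([304, 141, 3, 1, 3], [305.0, 141.0]), ([310, 142, 2, 2, 3], [310.7, 142.3]), ([313, 142, 4, 2, 4], [314.5, 142.8]), ([277, 164, 3, 1, 3], [278.0, 164.0])]
 poly [[320, 170], [260, 165], [275, 136], [316, 143]] [[0.652, -0.025], [0.667, 0.251], [0.808, 0.189], [0.78, -0.003]] ((0.7230300307273865, 0.10714361071586609), (0.2716021239757538, 0.14137345552444458), 86.91526794433594)
top green [([282, 133, 3, 2, 5], [283.2, 133.4])]
top red []
top blk []
```

View pics/crop1.png

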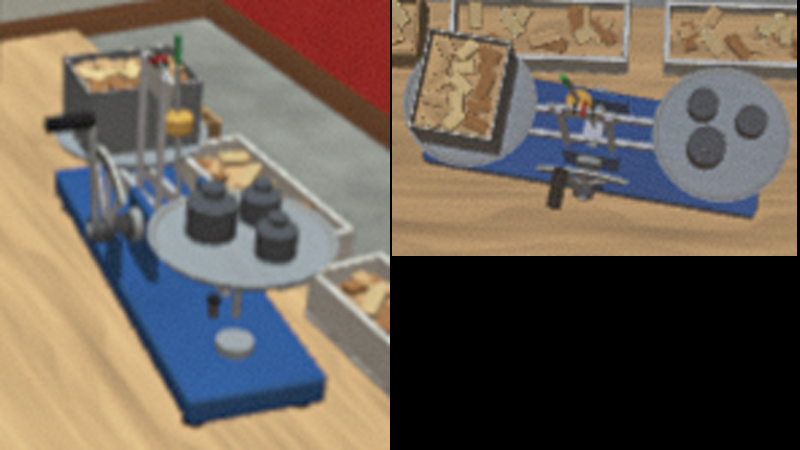

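Zoomed crop: in the side view the grip spans (310–327, 171) and the green tip is at (354,142), right of the red mark at (347,149). In the top view the grip is centred near (281,174.6) and the tip at (282.6,133).

Run:
```python
from h import *
S=cam('side');T=cam('top')
g,e=tri(S,(318.3,170.9),T,(281.1,174.6)); print('grip',g,e)
p,e=tri(S,(354.2,142.2),T,(282.6,133.0)); print('tip',p,e)
for z in (0,.02,.03):
    print(z,[onplane(T,*q,z)[:2].round(3).tolist() for q in((232.2,164.3),(354.4,184.6))],[onplane(S,*q,z)[:2].round(3).tolist() for q in((401,261),(357,270),(314,189))])
# base blue mask (top view) front edge fit + dark grip blob
h=cv2.cvtColor(T['frame'],cv2.COLOR_RGB2HSV); m=cv2.inRange(h,(98,110,30),(128,255,255)); m[:,:225]=0;m[:,365:]=0;m[:120]=0;m[195:]=0
pts=[]
for u in range(240,352):
    if 275<u<302: continue
    r=np.nonzero(m[:,u])[0]
    if len(r): pts.append((u,r.max()+.5))
for z in(0,.025):
    P=np.array([onplane(T,*q,z)[:2] for q in pts],np.float32); l=cv2.fitLine(P,cv2.DIST_HUBER,0,.01,.01).ravel(); print('edge',l,np.degrees(np.arctan2(l[0],l[1])))
k=T['frame'].max(2); roi=k[166:186,272:292]; y,x=np.nonzero(roi<50); print('dark',x.mean()+272,y.mean()+166,x.min()+272,x.max()+272,y.min()+166,y.max()+166,len(x))
print(get_state()['clock'])
```

```text
grip [0.57103977 0.12949684 0.25219044] 0.0015183468331330676
tip [0.70818484 0.12293281 0.3432321 ] 0.0003075557245636904
0 [[0.666, 0.379], [0.589, -0.184]] [[0.759, -0.166], [0.594, -0.148], [0.693, 0.438]]
0.02 [[0.662, 0.374], [0.585, -0.182]] [[0.743, -0.188], [0.581, -0.17], [0.678, 0.404]]
0.03 [[0.659, 0.372], [0.583, -0.181]] [[0.735, -0.199], [0.574, -0.181], [0.67, 0.387]]
edge [0.14160673 0.989923   0.62011313 0.03795672] 8.14083
edge [0.14160673 0.989923   0.61476845 0.03744896] 8.14083
dark 279.0 177.0 279 279 177 177 1
0.3
```

Request:
{"fn": "step_arm", "kwargs": {
  "deltas": [
    [1,0.369,-0.382,0.12,0.0744],
    [1,0.369,-0.382,0.12,0.0744],
    [1,0.369,-0.382,0.12,0.0744],
    [1,0.369,-0.382,0.12,0.0744],
    [1,0.369,-0.382,0.12,0.0744],
    [1,0.369,-0.382,0.12,0.0744],
    [1,0.369,-0.382,0.12,0.0744],
    [1,0.369,-0.382,0.12,0.0744],
    [1,0.369,-0.382,0.12,0.0744],
    [1,0.369,-0.382,0.12,0.0744]
  ]
}}

```text
clock: 1.13
position: [0.4822, 0.2207, 0.3417]
tcp_rot: [0.0, 0.071, 0.997, 0.0]
ft_force: [1.1, 1.4, -0.3]
opening: 0.0852
gripper_force: 0.0
```

Request:
{"fn": "step_arm", "kwargs": {
  "deltas": [
    [1,0.089,-0.091,0.02,0],
    [1,0.089,-0.091,0.02,0],
    [1,0.089,-0.091,0.02,0],
    [1,0.089,-0.091,0.02,0],
    [1,0.089,-0.091,0.02,0],
    [1,0.089,-0.091,0.02,0]
  ]
}}

```text
clock: 1.63
position: [0.5699, 0.1317, 0.3607]
tcp_rot: [-0.0, 0.071, 0.997, 0.0]
ft_force: [0.5, 0.5, -0.0]
opening: 0.0852
gripper_force: 0.0
```

Run:
```python
from h import *
S=cam('side');T=cam('top');s=get_state();print(s['clock'],s['position'],s['tcp_rot'])
a=cv2.resize(S['frame'][110:230,285:415],None,fx=3,fy=3,interpolation=cv2.INTER_CUBIC)
b=cv2.resize(T['frame'][110:195,240:330],None,fx=4,fy=4,interpolation=cv2.INTER_CUBIC)
im=np.zeros((360,760,3),np.uint8); im[:360,:390]=a; im[:340,392:752]=b
cv2.imwrite('pics/crop2.png',im[...,::-1])
for c in(S,T):
    print([proj(c,q).round(1).tolist() for q in((.571,.1295,.2525),s['position'],(.7082,.123,.343),(.7035,.0888,.35),(.6985,.0538,.343))])
```

```text
1.7333 [0.56948267 0.13255778 0.36110785] [-1.01283279e-04  7.03017724e-02  9.97525762e-01  6.22629729e-05]
[[318.1, 170.9], [317.7, 142.4], [354.1, 142.3], [357.7, 144.1], [361.1, 149.9]]
[[281.2, 174.4], [277.9, 168.3], [282.6, 133.0], [291.7, 133.9], [301.2, 136.1]]
```

View pics/crop2.png

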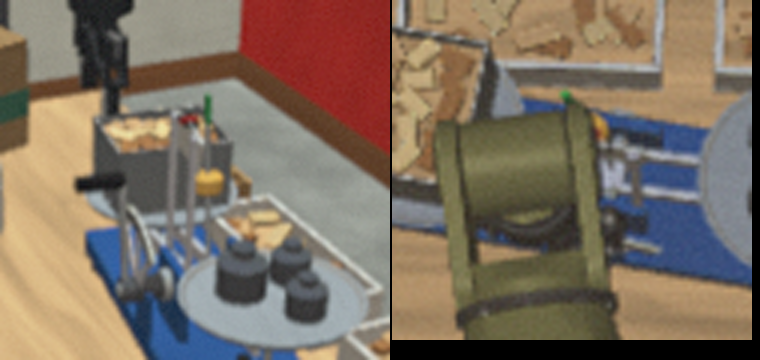

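Crop: the open gripper hangs above the grip, with fingertips near side (322,148). The green tip is visible in both views, side (354,142) and top (284,134), and the weights are unobstructed in the side view. Descending now.

Request:
{"fn": "step_arm", "kwargs": {
  "deltas": [
    [1,0.0015,-0.003,-0.03,0],
    [1,0.0015,-0.003,-0.06,0],
    [1,0.0015,-0.003,-0.085,0],
    [1,0.0015,-0.003,-0.1,0],
    [1,0.0015,-0.003,-0.109,0],
    [1,0.0015,-0.003,-0.109,0],
    [1,0.0015,-0.003,-0.109,0]
  ]
}}

```text
clock: 2.32
position: [0.5716, 0.1291, 0.253]
tcp_rot: [0.0, 0.07, 0.998, 0.0]
ft_force: [-0.0, 0.0, 1.1]
opening: 0.0853
gripper_force: 0.0
```

Run:
```python
from h import *
S=cam('side');s=get_state();print(s['clock'],s['position'],s['ft_force'])
im=cv2.resize(S['frame'][110:290,285:425],None,fx=4,fy=3.3,interpolation=cv2.INTER_CUBIC)
cv2.imwrite('pics/crop3.png',im[...,::-1])
r,e=tri(S,(347,149),cam('top'),(291.5,143.9)); print('red',r,e)
```

```text
2.3667 [0.57186635 0.12902337 0.25354013] [0.6264     0.23746625 0.04722129]
red [0.66589546 0.08982707 0.33804971] 0.006080620626303079
```

View pics/crop3.png

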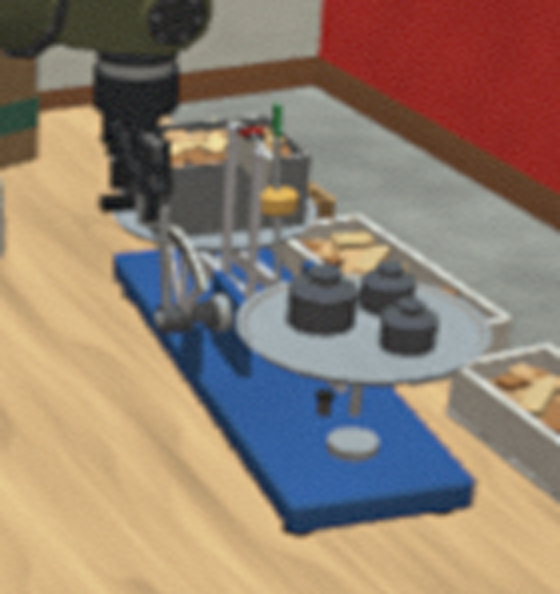

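The side view shows the fingers straddling the grip, with its outer end at (311,171); the weights are clear at (362–395, 195–212). Closing.

Request:
{"fn": "step_arm", "kwargs": {
  "deltas": [
    [-1,0,0,0,0],
    [-1,0,0,0,0],
    [-1,0,0,0,0],
    [-1,0,0,0,0],
    [-1,0,0,0,0],
    [-1,0,0,0,0],
    [-1,0,0,0,0],
    [-1,0,0,0,0]
  ]
}}

```text
clock: 3.08
position: [0.5718, 0.1285, 0.2524]
tcp_rot: [0.0, 0.071, 0.997, 0.0]
ft_force: [-0.3, 1.4, 3.0]
opening: 0.02
gripper_force: 58.5
```

```bash
cat >> h.py <<'E'
import os
X=np.array([.9899,-.1416]);Y=np.array([.1416,.9899]);O=np.array([.7055,.0887])
BOX=(348,185,402,222) # weights template u0,v0,u1,v1
def beam(img,c,ref):
    """shift of weights against reference (side view) -> beam angle"""
    u0,v0,u1,v1=BOX; t=ref[v0:v1,u0:u1]; m=(cv2.erode(((t<95)*255).astype(np.uint8),None)); m=cv2.dilate(m,np.ones((5,5)))
    best=None
    for d in (0,4,8,12):
        W=np.float32([[1,0,0],[0,1,d]])
        try: cc,W=cv2.findTransformECC(t,img[v0:v1+25,u0:u1].copy(),W,cv2.MOTION_TRANSLATION,(3,60,1e-4),m,3)
        except cv2.error: continue
        if best is None or cc>best[0]: best=(cc,W[0,2],W[1,2])
    def P(b): return proj(c,[*(O-.2*np.cos(b)*Y),.15-.2*np.sin(b)])
    bs=np.linspace(-.2,.2,81); v=np.array([P(b)[1] for b in bs]); v0_=P(-.15)[1]
    return float(np.interp(best[2]+v0_,v,bs)),best
def gray(c): return cv2.GaussianBlur(cv2.cvtColor(c['frame'],cv2.COLOR_RGB2GRAY),(3,3),0).astype(np.float32)
def green(c):
    h=cv2.cvtColor(c['frame'],cv2.COLOR_RGB2HSV); f=c['frame'].astype(float)
    w=np.clip(f[...,1]-np.maximum(f[...,0],f[...,2])-15,0,None); w[:,:265]=0;w[:,320:]=0;w[:120]=0;w[150:]=0
    yy,xx=np.mgrid[:400,:640]; return (w*xx).sum()/w.sum(),(w*yy).sum()/w.sum(),w.sum()
E
python3 - <<'E'
from h import *
cs=[cam('side') for _ in range(5)]; g=[gray(c) for c in cs]; ref=np.mean(g,0); np.save('ref.npy',ref)
for x in g: print(beam(x,cs[0],ref))
T=cam('top'); print('green',green(T))
print([proj(T,[*(O-.235*np.sin(b)*Y),.34]).round(1).tolist() for b in(-.15,0,.15)])
s=get_state();p=s['position'];print(s['clock'],p,s['ft_force'],s['opening'],s['gripper_force'],'ys',(p[:2]-O)@Y,'xs',(p[:2]-O)@X)
E
```

```text
Traceback (most recent call last):
  File "h.py", line 33, in beam
    return float(np.interp(best[2]+v0_,v,bs)),best
                           ~~~~^^^
TypeError: 'NoneType' object is not subscriptable
```

```bash
sed -i 's/^BOX=.*/BOX=(356,190,396,217)/; s/; m=(cv2.erode.*$//; s/(3,60,1e-4),m,3)/(3,60,1e-4),None,3)/' h.py
python3 - <<'E'
from h import *
ref=np.load('ref.npy'); T=cam('top'); c=cam('side'); x=gray(c); print(beam(x,c,ref))
print(beam(np.roll(x,3,0),c,ref),beam(np.roll(x,9,0),c,ref))
print([proj(c,[*(O-.2*np.cos(b)*Y),.15-.2*np.sin(b)]).round(1).tolist() for b in(-.15,0,.15)])
print('green',green(T),[proj(T,[*(O-.235*np.sin(b)*Y),.34]).round(1).tolist() for b in(-.15,0,.15)])
s=get_state();p=s['position'];print(s['clock'],p,s['ft_force'],s['opening'],s['gripper_force'],'ys',(p[:2]-O)@Y,'xs',(p[:2]-O)@X)
E
```

```text
(-0.15082677825781352, (0.9991377665751981, np.float32(0.015740486), np.float32(-0.045664597)))
(-0.09505335050462199, (0.9988993329989989, np.float32(0.021670222), np.float32(2.987713))) (0.021305483099598364, (0.9988993329989989, np.float32(0.019362016), np.float32(8.990763)))
[[376.1, 213.9], [375.7, 221.8], [374.8, 228.9]]
green (np.float64(283.0121212121212), np.float64(133.4848484848485), np.float64(165.0)) [[282.6, 132.6], [291.9, 134.2], [301.2, 135.8]]
3.4333 [0.57176506 0.12852144 0.25237212] [-1.44752991  1.6540213   5.64013777] 0.020286811267609218 58.64943087100983 ys 0.020482373440271 xs -0.13802293581745498
```

```bash
cat > ctl.py <<'E'
import sys, json
from h import *
from scipy.optimize import least_squares
I,K,C,DT,L0=.12,.4,.006,1/12,-.147
F='log.json'
g=json.load(open(F)) if os.path.exists(F) else dict(k=[[0,L0]],m=[],p=[0,0,0],plan=None,kg=.525)
def Lof(pos): return float(np.arcsin(-((np.array(pos[:2])-O)@Y)/.14))
def rows(Ls):
    "absolute offsets from base command pose for lever angles"
    return [[*(-.14*(np.sin(L)-np.sin(L0))*Y), .14*(np.cos(L)-np.cos(L0))+.001] for L in Ls]
def Linv(off): return float(np.arcsin(np.sin(L0)-(np.array(off[:2])@Y)/.14))
def emit(Ls,t):
    base=np.array(g['p']); R=[(np.round(np.array(r)-base,4)) for r in rows(Ls)]
    g['plan']=[t,[list(map(float,base+r)) for r in R]]
    print('['+', '.join('[-1, %g, %g, %g, 0]'%tuple(r) for r in R)+']')
def sim(b,v,M,t0,ts,te=None):
    k=np.array(g['k']); n=max(1,int(round((te-t0)*120))); tt=t0+np.arange(n+1)/120; L=np.interp(tt-.02,k[:,0],k[:,1]); B=[b];V=[v]
    for i in range(n):
        v+=(K*L[i]+(g['kg']-K)*b-M-C*v)/I/120; b+=v/120
        if b<-.15: b,v=-.15,max(v,0)
        if b>.15: b,v=.15,min(v,0)
        B.append(b);V.append(v)
    return np.interp(ts,tt,B),b,v
mode=sys.argv[1]; nim=int(sys.argv[2]) if len(sys.argv)>2 else 2
if g['plan']:
    t,pl=g['plan']; g['k'].append([t,g['k'][-1][1]])
    for i,o in enumerate(pl): g['k'].append([t+(i+1)*DT,Linv(o)])
    g['p']=pl[-1]
ref=np.load('ref.npy')
for _ in range(nim):
    t=get_state()['clock']; c=cam('side'); b,q=beam(gray(c),c,ref); g['m'].append([t,b])
s=get_state(); now=s['clock']
print('t %.3f'%now,'b',[round(x[1],4) for x in g['m'][-nim:]],'Lcmd %.3f Lmeas %.3f'%(g['k'][-1][1],Lof(s['position'])),'z',round(s['position'][2],4),'F',np.round(s['ft_force'],1),'cc',round(q[0],3))
if mode=='ramp':
    a=g['k'][-1][1]; e=float(sys.argv[3]); n=int(sys.argv[4]) if len(sys.argv)>4 else 10; emit(a+(e-a)*np.arange(1,n+1)/n,now)
else:
    m=np.array(g['m']); win=float(sys.argv[4]) if len(sys.argv)>4 else 4; m=m[m[:,0]>now-win]; t0=m[0,0]
    def res(p): return np.r_[(sim(*p,t0,m[:,0],now)[0]-m[:,1])/.0015,(p[2]-.15)/.08,p[1]/.15]
    fits=[least_squares(res,[m[0,1],0,M],x_scale=[.01,.05,.02],diff_step=1e-4) for M in(g.get('M',.15),.08,.15,.22)]
    f=min(fits,key=lambda f:f.cost); _,b,v=sim(*f.x,t0,m[:,0],now); M=f.x[2]; g['M']=M
    print('est b %.4f v %.4f M %.4f rms %.4f Leq %.3f'%(b,v,M,.0015*np.sqrt(np.mean(f.fun[:-2]**2)),M/K))
    H=30; A=np.array([[0,1],[(g['kg']-K)/I,-C/I]]); from scipy.linalg import expm
    E=expm(np.block([[A,np.array([[0],[1/I]])],[np.zeros((1,3))]])*DT); Ad,Bd=E[:2,:2],E[:2,2]
    a=g['k'][-1][1]
    def traj(u): # u = lever angles
        x=np.array([b,v]); o=[]; pr=np.r_[a,u[:-1]]
        for i in range(H): x=Ad@x+Bd*(K*(u[i]+pr[i])/2-M); o.append(x)
        o=np.array(o); d=np.diff(np.r_[a,u]); dd=np.diff(np.r_[0,d])
        return np.r_[o[:,0]*10,o[:,1]*3,o[-1]*60,d*3,dd*6,(u-M/K)*.3,(u[-1]-M/K)*10]
    r0=traj(np.zeros(H)); J=np.array([traj(e)-r0 for e in np.eye(H)]).T
    u=np.linalg.lstsq(J,-r0,rcond=None)[0]; o=traj(u); n=int(sys.argv[3]) if len(sys.argv)>3 else 10
    print('L',u[:n].round(3),'b',(o[:H:3]/10).round(3),'v_n %.3f'%(o[H+n-1]/3)); emit(u[:n],now)
json.dump(g,open(F,'w'))
E
python3 ctl.py ramp 1 0.12
```

```text
t 3.483 b [-0.1509] Lcmd -0.147 Lmeas -0.147 z 0.2524 F [-1.2  1.3  5.7] cc 0.999
[[-1, -0.0005, -0.0037, 0.0015, 0], [-1, -0.0011, -0.0073, 0.0019, 0], [-1, -0.0016, -0.011, 0.0022, 0], [-1, -0.0021, -0.0147, 0.0024, 0], [-1, -0.0026, -0.0184, 0.0025, 0], [-1, -0.0032, -0.0221, 0.0025, 0], [-1, -0.0037, -0.0258, 0.0024, 0], [-1, -0.0042, -0.0295, 0.0022, 0], [-1, -0.0048, -0.0332, 0.0019, 0], [-1, -0.0053, -0.0369, 0.0015, 0]]
```

Request:
{"fn": "step_arm", "kwargs": {
  "deltas": [
    [-1,-0.0005,-0.0037,0.0015,0],
    [-1,-0.0011,-0.0073,0.0019,0],
    [-1,-0.0016,-0.011,0.0022,0],
    [-1,-0.0021,-0.0147,0.0024,0],
    [-1,-0.0026,-0.0184,0.0025,0],
    [-1,-0.0032,-0.0221,0.0025,0],
    [-1,-0.0037,-0.0258,0.0024,0],
    [-1,-0.0042,-0.0295,0.0022,0],
    [-1,-0.0048,-0.0332,0.0019,0],
    [-1,-0.0053,-0.0369,0.0015,0]
  ]
}}

```text
clock: 4.32
position: [0.5666, 0.0918, 0.2548]
tcp_rot: [0.001, 0.071, 0.997, 0.001]
ft_force: [-3.6, 2.0, 20.1]
opening: 0.0202
gripper_force: 61.8
```

```bash
python3 ctl.py ramp 2 0.22
```

```text
t 4.417 b [-0.1509, -0.1506] Lcmd 0.120 Lmeas 0.123 z 0.2549 F [-2.9  2.4 10.9] cc 0.999
[[-1, -0.0002, -0.0014, -0.0002, 0], [-1, -0.0004, -0.0027, -0.0004, 0], [-1, -0.0006, -0.0041, -0.0006, 0], [-1, -0.0008, -0.0055, -0.0008, 0], [-1, -0.001, -0.0069, -0.001, 0], [-1, -0.0012, -0.0082, -0.0013, 0], [-1, -0.0013, -0.0096, -0.0015, 0], [-1, -0.0015, -0.0109, -0.0018, 0], [-1, -0.0017, -0.0123, -0.0021, 0], [-1, -0.0019, -0.0136, -0.0024, 0]]
```

Request:
{"fn": "step_arm", "kwargs": {
  "deltas": [
    [-1,-0.0002,-0.0014,-0.0002,0],
    [-1,-0.0004,-0.0027,-0.0004,0],
    [-1,-0.0006,-0.0041,-0.0006,0],
    [-1,-0.0008,-0.0055,-0.0008,0],
    [-1,-0.001,-0.0069,-0.001,0],
    [-1,-0.0012,-0.0082,-0.0013,0],
    [-1,-0.0013,-0.0096,-0.0015,0],
    [-1,-0.0015,-0.0109,-0.0018,0],
    [-1,-0.0017,-0.0123,-0.0021,0],
    [-1,-0.0019,-0.0136,-0.0024,0]
  ]
}}

```text
clock: 5.25
position: [0.5646, 0.0779, 0.2517]
tcp_rot: [0.0, 0.071, 0.997, 0.0]
ft_force: [-1.4, 2.1, 8.6]
opening: 0.02
gripper_force: 62.6
```

```bash
python3 ctl.py ramp 2 0.32
```

```text
t 5.350 b [-0.1511, -0.1506] Lcmd 0.220 Lmeas 0.223 z 0.2517 F [-0.4  1.2  6.5] cc 0.999
[[-1, -0.0002, -0.0014, -0.0003, 0], [-1, -0.0004, -0.0027, -0.0006, 0], [-1, -0.0006, -0.0041, -0.0009, 0], [-1, -0.0008, -0.0054, -0.0013, 0], [-1, -0.001, -0.0067, -0.0017, 0], [-1, -0.0012, -0.0081, -0.002, 0], [-1, -0.0014, -0.0094, -0.0024, 0], [-1, -0.0016, -0.0107, -0.0028, 0], [-1, -0.0018, -0.0121, -0.0033, 0], [-1, -0.0019, -0.0134, -0.0037, 0]]
```

Request:
{"fn": "step_arm", "kwargs": {
  "deltas": [
    [-1,-0.0002,-0.0014,-0.0003,0],
    [-1,-0.0004,-0.0027,-0.0006,0],
    [-1,-0.0006,-0.0041,-0.0009,0],
    [-1,-0.0008,-0.0054,-0.0013,0],
    [-1,-0.001,-0.0067,-0.0017,0],
    [-1,-0.0012,-0.0081,-0.002,0],
    [-1,-0.0014,-0.0094,-0.0024,0],
    [-1,-0.0016,-0.0107,-0.0028,0],
    [-1,-0.0018,-0.0121,-0.0033,0],
    [-1,-0.0019,-0.0134,-0.0037,0]
  ]
}}

```text
clock: 6.18
position: [0.5626, 0.0643, 0.248]
tcp_rot: [0.0, 0.071, 0.997, -0.0]
ft_force: [-2.3, 2.8, 7.0]
opening: 0.0202
gripper_force: 62.7
```

```bash
cp log.json log_bak.json; python3 ctl.py ramp 2 0.4 8
```

```text
t 6.283 b [-0.1507, -0.151] Lcmd 0.320 Lmeas 0.324 z 0.248 F [-0.8  2.2  6.5] cc 0.999
[[-1, -0.0002, -0.0013, -0.0004, 0], [-1, -0.0004, -0.0026, -0.0009, 0], [-1, -0.0006, -0.0039, -0.0014, 0], [-1, -0.0008, -0.0052, -0.0019, 0], [-1, -0.001, -0.0065, -0.0024, 0], [-1, -0.0012, -0.0078, -0.0029, 0], [-1, -0.0013, -0.0091, -0.0034, 0], [-1, -0.0015, -0.0104, -0.0039, 0]]
```

Request:
{"fn": "step_arm", "kwargs": {
  "deltas": [
    [-1,-0.0002,-0.0013,-0.0004,0],
    [-1,-0.0004,-0.0026,-0.0009,0],
    [-1,-0.0006,-0.0039,-0.0014,0],
    [-1,-0.0008,-0.0052,-0.0019,0],
    [-1,-0.001,-0.0065,-0.0024,0],
    [-1,-0.0012,-0.0078,-0.0029,0],
    [-1,-0.0013,-0.0091,-0.0034,0],
    [-1,-0.0015,-0.0104,-0.0039,0]
  ]
}}

```text
clock: 6.95
position: [0.5611, 0.0543, 0.2438]
tcp_rot: [0.0, 0.071, 0.997, 0.0]
ft_force: [-0.5, 6.7, 5.7]
opening: 0.0204
gripper_force: 63.4
```

```bash
python3 ctl.py ramp 2 0.48 8
```

```text
t 7.050 b [-0.1509, -0.151] Lcmd 0.400 Lmeas 0.400 z 0.2438 F [-0.   5.3  6.1] cc 0.999
[[-1, -0.0002, -0.0013, -0.0006, 0], [-1, -0.0004, -0.0025, -0.0012, 0], [-1, -0.0006, -0.0038, -0.0017, 0], [-1, -0.0007, -0.005, -0.0023, 0], [-1, -0.0009, -0.0063, -0.0029, 0], [-1, -0.0011, -0.0075, -0.0035, 0], [-1, -0.0013, -0.0088, -0.0042, 0], [-1, -0.0015, -0.01, -0.0048, 0]]
```

Request:
{"fn": "step_arm", "kwargs": {
  "deltas": [
    [-1,-0.0002,-0.0013,-0.0006,0],
    [-1,-0.0004,-0.0025,-0.0012,0],
    [-1,-0.0006,-0.0038,-0.0017,0],
    [-1,-0.0007,-0.005,-0.0023,0],
    [-1,-0.0009,-0.0063,-0.0029,0],
    [-1,-0.0011,-0.0075,-0.0035,0],
    [-1,-0.0013,-0.0088,-0.0042,0],
    [-1,-0.0015,-0.01,-0.0048,0]
  ]
}}

```text
clock: 7.72
position: [0.5597, 0.0438, 0.2389]
tcp_rot: [0.0, 0.071, 0.997, -0.0]
ft_force: [0.7, 3.0, 5.8]
opening: 0.0204
gripper_force: 63.6
```

```bash
cp log.json log_bak.json; python3 ctl.py ramp 2 0.56 8
```

```text
t 7.817 b [-0.1506, -0.1508] Lcmd 0.480 Lmeas 0.484 z 0.2389 F [0.  2.3 5.1] cc 0.999
[[-1, -0.0001, -0.0012, -0.0007, 0], [-1, -0.0003, -0.0024, -0.0013, 0], [-1, -0.0005, -0.0037, -0.002, 0], [-1, -0.0007, -0.0049, -0.0027, 0], [-1, -0.0008, -0.0061, -0.0034, 0], [-1, -0.001, -0.0073, -0.0041, 0], [-1, -0.0012, -0.0084, -0.0048, 0], [-1, -0.0013, -0.0096, -0.0056, 0]]
```

Request:
{"fn": "step_arm", "kwargs": {
  "deltas": [
    [-1,-0.0001,-0.0012,-0.0007,0],
    [-1,-0.0003,-0.0024,-0.0013,0],
    [-1,-0.0005,-0.0037,-0.002,0],
    [-1,-0.0007,-0.0049,-0.0027,0],
    [-1,-0.0008,-0.0061,-0.0034,0],
    [-1,-0.001,-0.0073,-0.0041,0],
    [-1,-0.0012,-0.0084,-0.0048,0],
    [-1,-0.0013,-0.0096,-0.0056,0]
  ]
}}

```text
clock: 8.48
position: [0.5583, 0.0347, 0.2333]
tcp_rot: [0.0, 0.071, 0.997, 0.0]
ft_force: [-0.3, 6.3, 5.9]
opening: 0.0203
gripper_force: 64.6
```

```bash
cp log.json log_bak.json; python3 ctl.py ramp 2 0.62 6
```

```text
t 8.583 b [-0.148, -0.1463] Lcmd 0.560 Lmeas 0.559 z 0.2332 F [0.6 6.8 3.6] cc 0.998
[[-1, -0.0002, -0.0012, -0.0007, 0], [-1, -0.0004, -0.0023, -0.0015, 0], [-1, -0.0005, -0.0035, -0.0023, 0], [-1, -0.0007, -0.0046, -0.003, 0], [-1, -0.0009, -0.0058, -0.0038, 0], [-1, -0.001, -0.0069, -0.0046, 0]]
```

```bash
python3 - <<'E'
import json
g=json.load(open('log.json'));g['plan']=None;json.dump(g,open('log.json','w'))
E
python3 ctl.py ctl 1 6
```

```text
t 8.633 b [-0.1444] Lcmd 0.560 Lmeas 0.559 z 0.2333 F [-0.2  6.5  3.9] cc 0.998
est b -0.1427 v 0.0427 M 0.1885 rms 0.0007 Leq 0.471
L [0.634 0.677 0.664 0.61  0.537 0.466] b [-0.138 -0.107 -0.057 -0.021 -0.006 -0.003 -0.002 -0.001 -0.    -0.   ] v_n 0.203
[[-1, -0.0013, -0.0085, -0.0058, 0], [-1, -0.0019, -0.0132, -0.0094, 0], [-1, -0.0017, -0.0118, -0.0084, 0], [-1, -0.0009, -0.0058, -0.0038, 0], [-1, 0.0004, 0.0027, 0.0017, 0], [-1, 0.0016, 0.0113, 0.0065, 0]]
```

```bash
sed -i 's/o\[:,1\]\*3,o\[-1\]\*60,d\*3,dd\*6/o[:,1]*8,o[-1]*60,d*8,dd*20/' ctl.py
python3 - <<'E'
import json
g=json.load(open('log.json'));g['plan']=None;json.dump(g,open('log.json','w'))
E
python3 ctl.py ctl 1 6
```

```text
t 8.683 b [-0.1424] Lcmd 0.560 Lmeas 0.559 z 0.2333 F [1.1 5.7 4.6] cc 0.998
est b -0.1402 v 0.0505 M 0.1883 rms 0.0006 Leq 0.471
L [0.566 0.567 0.557 0.541 0.521 0.501] b [-0.135 -0.114 -0.087 -0.062 -0.044 -0.031 -0.022 -0.014 -0.008 -0.005] v_n 0.299
[[-1, -0.0001, -0.0008, -0.0005, 0], [-1, -0.0001, -0.0008, -0.0005, 0], [-1, 0, 0.0003, 0.0002, 0], [-1, 0.0003, 0.0023, 0.0014, 0], [-1, 0.0006, 0.0046, 0.0029, 0], [-1, 0.001, 0.007, 0.0042, 0]]
```

Request:
{"fn": "step_arm", "kwargs": {
  "deltas": [
    [-1,-0.0001,-0.0008,-0.0005,0],
    [-1,-0.0001,-0.0008,-0.0005,0],
    [-1,0,0.0003,0.0002,0],
    [-1,0.0003,0.0023,0.0014,0],
    [-1,0.0006,0.0046,0.0029,0],
    [-1,0.001,0.007,0.0042,0]
  ]
}}

```text
clock: 9.18
position: [0.5592, 0.0412, 0.237]
tcp_rot: [-0.0, 0.071, 0.997, -0.001]
ft_force: [1.7, -1.1, -2.3]
opening: 0.02
gripper_force: 63.8
```

```bash
python3 ctl.py ctl 2 6
```

```text
t 9.283 b [-0.0988, -0.0935] Lcmd 0.501 Lmeas 0.504 z 0.2371 F [ 1.3 -0.4 -1. ] cc 0.97
est b -0.0878 v 0.1087 M 0.1891 rms 0.0007 Leq 0.473
L [0.489 0.473 0.461 0.453 0.45  0.45 ] b [-0.079 -0.054 -0.037 -0.026 -0.019 -0.014 -0.01  -0.006 -0.004 -0.002] v_n 0.170
[[-1, 0.0002, 0.0016, 0.0008, 0], [-1, 0.0005, 0.0034, 0.0018, 0], [-1, 0.0007, 0.005, 0.0026, 0], [-1, 0.0008, 0.006, 0.0031, 0], [-1, 0.0009, 0.0064, 0.0033, 0], [-1, 0.0009, 0.0063, 0.0033, 0]]
```

Request:
{"fn": "step_arm", "kwargs": {
  "deltas": [
    [-1,0.0002,0.0016,0.0008,0],
    [-1,0.0005,0.0034,0.0018,0],
    [-1,0.0007,0.005,0.0026,0],
    [-1,0.0008,0.006,0.0031,0],
    [-1,0.0009,0.0064,0.0033,0],
    [-1,0.0009,0.0063,0.0033,0]
  ]
}}

```text
clock: 9.78
position: [0.5602, 0.0479, 0.2409]
tcp_rot: [0.0, 0.071, 0.997, -0.0]
ft_force: [0.1, -3.2, 0.2]
opening: 0.0201
gripper_force: 63.2
```

```bash
python3 ctl.py ctl 2 6
python3 - <<'E'
from h import *
T=cam('top');S=cam('side');save(S,'s1.png');print(green(T)); 
im=cv2.resize(S['frame'][130:250,295:425],None,fx=4,fy=4,interpolation=cv2.INTER_CUBIC);cv2.imwrite('pics/crop4.png',im[...,::-1])
E
```

```text
t 9.883 b [-0.0562, -0.0551] Lcmd 0.450 Lmeas 0.451 z 0.2408 F [-0.7 -2.6  0.3] cc 0.945
est b -0.0510 v 0.0325 M 0.1902 rms 0.0022 Leq 0.475
L [0.468 0.487 0.5   0.507 0.506 0.502] b [-0.049 -0.043 -0.035 -0.026 -0.018 -0.013 -0.009 -0.006 -0.003 -0.002] v_n 0.090
[[-1, -0.0003, -0.0022, -0.0011, 0], [-1, -0.0007, -0.0045, -0.0024, 0], [-1, -0.0009, -0.0062, -0.0033, 0], [-1, -0.001, -0.0069, -0.0037, 0], [-1, -0.001, -0.0069, -0.0037, 0], [-1, -0.0009, -0.0063, -0.0033, 0]]
(np.float64(288.4719101123595), np.float64(134.1685393258427), np.float64(178.0))
```

View pics/crop4.png

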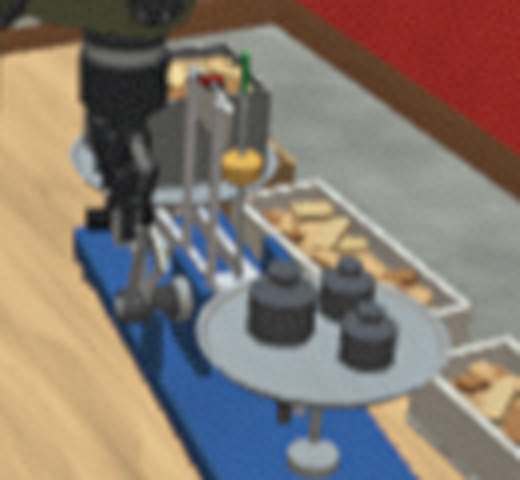

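The crop shows weights and platform lowered cleanly, with the green tip at side (356,145) near the mark. The old template included background above the knobs, so I'm tightening it to the weights and platform only.

```bash
sed -i 's/^BOX=.*/BOX=(357,201,396,221)/; s/for d in (0,4,8,12)/for d in (0,2,4,6,8,10,12)/' h.py
python3 - <<'E'
import json
g=json.load(open('log.json'));g['plan']=None;json.dump(g,open('log.json','w'))
from h import *
c=cam('side');c2=dict(c);c2['frame']=cv2.imread('pics/s1.png')[...,::-1].copy();ref=np.load('ref.npy');c0=dict(c);c0['frame']=cv2.imread('pics/side0.png')[...,::-1].copy()
for q in(c0,c2,c):print(beam(gray(q),c,ref))
import h; h.BOX=(356,190,396,217)
for q in(c2,c):print(beam(gray(q),c,ref))
E
python3 ctl.py ctl 2 6 0.3
```

```text
(-0.1505805097683487, (0.999885221364624, np.float32(0.010367988), np.float32(-0.032062702)))
(-0.05582986388653399, (0.9961801460351948, np.float32(-0.16077018), np.float32(5.063482)))
(-0.056289846746580066, (0.994903494583641, np.float32(-0.15730155), np.float32(5.039409)))
(-0.054528400109552275, (0.9447475954232198, np.float32(-0.06257534), np.float32(5.1315126)))
(-0.055193109624305965, (0.944595393979826, np.float32(-0.07955036), np.float32(5.0968056)))
t 10.133 b [-0.0566, -0.0573] Lcmd 0.450 Lmeas 0.451 z 0.2408 F [-0.6 -3.5  2.4] cc 0.995
est b -0.0575 v -0.0005 M 0.1513 rms 0.0000 Leq 0.378
L [0.448 0.44  0.429 0.415 0.402 0.39 ] b [-0.057 -0.049 -0.037 -0.026 -0.018 -0.013 -0.009 -0.006 -0.003 -0.002] v_n 0.136
[[-1, 0, 0.0003, 0.0001, 0], [-1, 0.0001, 0.0012, 0.0005, 0], [-1, 0.0004, 0.0027, 0.0012, 0], [-1, 0.0006, 0.0044, 0.002, 0], [-1, 0.0008, 0.0061, 0.0028, 0], [-1, 0.0011, 0.0076, 0.0034, 0]]
```

```bash
sed -i 's#/3)); emit#/8)); emit#' ctl.py
python3 - <<'E'
import json
g=json.load(open('log.json'));g['plan']=None;json.dump(g,open('log.json','w'))
E
python3 ctl.py ctl 1 6 4; python3 -c "
import json;g=json.load(open('log.json'));print([[round(a,3),round(b,4)] for a,b in g['m'][-14:]])"
```

```text
t 10.183 b [-0.0583] Lcmd 0.450 Lmeas 0.451 z 0.2408 F [-0.7 -2.8  2.5] cc 0.996
est b -0.0560 v -0.0191 M 0.1906 rms 0.0029 Leq 0.476
L [0.488 0.527 0.553 0.562 0.557 0.543] b [-0.058 -0.061 -0.054 -0.039 -0.027 -0.019 -0.013 -0.008 -0.005 -0.003] v_n 0.040
[[-1, -0.0007, -0.0046, -0.0024, 0], [-1, -0.0014, -0.0094, -0.0051, 0], [-1, -0.0018, -0.0125, -0.0069, 0], [-1, -0.002, -0.0135, -0.0076, 0], [-1, -0.0019, -0.0129, -0.0072, 0], [-1, -0.0016, -0.0113, -0.0062, 0]]
[[7.0, -0.151], [7.717, -0.1506], [7.767, -0.1508], [8.483, -0.148], [8.533, -0.1463], [8.583, -0.1444], [8.633, -0.1424], [9.183, -0.0988], [9.233, -0.0935], [9.783, -0.0562], [9.833, -0.0551], [10.033, -0.0566], [10.083, -0.0573], [10.133, -0.0583]]
```

Request:
{"fn": "step_arm", "kwargs": {
  "deltas": [
    [-1,-0.0007,-0.0046,-0.0024,0],
    [-1,-0.0014,-0.0094,-0.0051,0],
    [-1,-0.0018,-0.0125,-0.0069,0],
    [-1,-0.002,-0.0135,-0.0076,0],
    [-1,-0.0019,-0.0129,-0.0072,0],
    [-1,-0.0016,-0.0113,-0.0062,0]
  ]
}}

```text
clock: 10.68
position: [0.5586, 0.0368, 0.2344]
tcp_rot: [-0.0, 0.071, 0.997, 0.0]
ft_force: [-0.4, 3.2, -0.4]
opening: 0.0201
gripper_force: 64.2
```

```bash
python3 ctl.py ctl 2 6 3
```

```text
t 10.783 b [-0.0703, -0.0693] Lcmd 0.543 Lmeas 0.541 z 0.2345 F [-0.1  3.9  1.4] cc 0.997
est b -0.0696 v 0.0210 M 0.1925 rms 0.0015 Leq 0.481
L [0.542 0.536 0.526 0.514 0.502 0.492] b [-0.067 -0.056 -0.042 -0.03  -0.021 -0.015 -0.01  -0.007 -0.004 -0.002] v_n 0.058
[[-1, -0, 0.0002, 0.0001, 0], [-1, 0.0001, 0.0008, 0.0005, 0], [-1, 0.0002, 0.002, 0.0012, 0], [-1, 0.0004, 0.0034, 0.002, 0], [-1, 0.0007, 0.0049, 0.0028, 0], [-1, 0.0008, 0.0062, 0.0035, 0]]
```

Request:
{"fn": "step_arm", "kwargs": {
  "deltas": [
    [-1,0,0.0002,0.0001,0],
    [-1,0.0001,0.0008,0.0005,0],
    [-1,0.0002,0.002,0.0012,0],
    [-1,0.0004,0.0034,0.002,0],
    [-1,0.0007,0.0049,0.0028,0],
    [-1,0.0008,0.0062,0.0035,0]
  ]
}}

```text
clock: 11.28
position: [0.5593, 0.0424, 0.2376]
tcp_rot: [-0.0, 0.071, 0.997, -0.001]
ft_force: [3.3, -2.3, -7.7]
opening: 0.0202
gripper_force: 63.5
```

```bash
python3 ctl.py ctl 2 6 3; python3 -c "
import json;g=json.load(open('log.json'));print([[round(a,3),round(b,4)] for a,b in g['m'][-14:]])"
```

```text
t 11.383 b [-0.0378, -0.0344] Lcmd 0.491 Lmeas 0.494 z 0.2377 F [ 3.2 -1.5 -5.8] cc 0.995
est b -0.0317 v 0.0720 M 0.1920 rms 0.0017 Leq 0.480
L [0.475 0.458 0.446 0.442 0.443 0.449] b [-0.026 -0.011 -0.004 -0.003 -0.003 -0.002 -0.002 -0.001 -0.001 -0.   ] v_n 0.021
[[-1, 0.0003, 0.002, 0.0011, 0], [-1, 0.0006, 0.0041, 0.0022, 0], [-1, 0.0008, 0.0056, 0.0029, 0], [-1, 0.0009, 0.0062, 0.0032, 0], [-1, 0.0009, 0.006, 0.0031, 0], [-1, 0.0008, 0.0053, 0.0028, 0]]
[[8.533, -0.1463], [8.583, -0.1444], [8.633, -0.1424], [9.183, -0.0988], [9.233, -0.0935], [9.783, -0.0562], [9.833, -0.0551], [10.033, -0.0566], [10.083, -0.0573], [10.133, -0.0583], [10.683, -0.0703], [10.733, -0.0693], [11.283, -0.0378], [11.333, -0.0344]]
```

Request:
{"fn": "step_arm", "kwargs": {
  "deltas": [
    [-1,0.0003,0.002,0.0011,0],
    [-1,0.0006,0.0041,0.0022,0],
    [-1,0.0008,0.0056,0.0029,0],
    [-1,0.0009,0.0062,0.0032,0],
    [-1,0.0009,0.006,0.0031,0],
    [-1,0.0008,0.0053,0.0028,0]
  ]
}}

```text
clock: 11.88
position: [0.5602, 0.048, 0.2409]
tcp_rot: [-0.0, 0.071, 0.997, -0.0]
ft_force: [0.9, -2.7, -2.8]
opening: 0.02
gripper_force: 63.0
```

```bash
python3 ctl.py ctl 2 6 3
python3 - <<'E'
import sys,json,types,numpy as np
from scipy.optimize import least_squares
g=json.load(open('log.json'));k=np.array(g['k']);m=np.array(g['m']);m=m[m[:,0]>8.4]
def run(p,lag):
    b,v,M,kg=p;t0=m[0,0];n=int((m[-1,0]-t0)*240)+1;tt=t0+np.arange(n+1)/240;L=np.interp(tt-lag,k[:,0],k[:,1]);B=[b]
    for i in range(n): v+=(.4*L[i]+(kg-.4)*b-M-.006*v)/.12/240;b+=v/240;B.append(b)
    return np.interp(m[:,0],tt,B)
for lag in(0,.02,.05,.08):
    f=least_squares(lambda p:np.r_[(run(p,lag)-m[:,1])/.0015,(p[3]-.525)/.03],[-.148,.03,.19,.525]);print(lag,f.x.round(4),f.cost,(f.fun[:-1]*1.5).round(1))
E
```

```text
t 11.983 b [-0.0082, -0.0085] Lcmd 0.449 Lmeas 0.450 z 0.2408 F [ 0.5 -3.9 -2.7] cc 0.987
est b -0.0059 v 0.0116 M 0.1919 rms 0.0017 Leq 0.480
L [0.458 0.469 0.479 0.485 0.489 0.49 ] b [-0.005 -0.006 -0.006 -0.005 -0.003 -0.002 -0.001 -0.001 -0.001 -0.   ] v_n 0.000
[[-1, -0.0002, -0.0011, -0.0006, 0], [-1, -0.0004, -0.0025, -0.0013, 0], [-1, -0.0005, -0.0037, -0.0019, 0], [-1, -0.0006, -0.0045, -0.0024, 0], [-1, -0.0007, -0.005, -0.0026, 0], [-1, -0.0007, -0.0051, -0.0026, 0]]
0 [-0.1477  0.0292  0.1917  0.5328] 4.694019336099619 [ 0.2  0.2  0.1  0.3 -0.9 -1.5 -1.1 -1.   1.6  1.6  1.5  0.7  0.7 -1.8
 -1.8  0.   1.1]
0.02 [-0.1476  0.0288  0.1912  0.5399] 10.885829186185717 [ 0.4  0.3  0.2  0.3 -1.8 -2.4 -1.1 -0.8  2.3  2.4  2.4  0.8  0.6 -2.9
 -2.8  0.4  1.6]
0.05 [-0.1474  0.0298  0.1905  0.5532] 25.092975491994906 [ 0.6  0.5  0.4  0.4 -3.  -3.6 -1.1 -0.7  3.2  3.6  3.8  1.1  0.7 -4.6
 -4.5  0.8  2.4]
0.08 [-0.1474  0.0322  0.1895  0.5693] 44.28038890889985 [ 0.6  0.6  0.5  0.6 -4.1 -4.6 -1.2 -0.6  4.   4.6  5.   1.5  0.9 -6.2
 -6.1  1.2  3.1]
```

```bash
sed -i 's/tt-.02,k/tt+.02,k/' ctl.py
python3 - <<'E'
import json
g=json.load(open('log.json'));g['plan']=None;g['kg']=.53;json.dump(g,open('log.json','w'))
E
python3 ctl.py ctl 1 6 4
```

```text
t 12.033 b [-0.0082] Lcmd 0.449 Lmeas 0.450 z 0.2408 F [ 0.5 -3.6 -3.5] cc 0.987
est b -0.0076 v -0.0010 M 0.1918 rms 0.0006 Leq 0.480
L [0.463 0.479 0.492 0.499 0.501 0.5  ] b [-0.008 -0.011 -0.011 -0.008 -0.006 -0.004 -0.003 -0.002 -0.001 -0.001] v_n 0.002
[[-1, -0.0003, -0.0017, -0.0009, 0], [-1, -0.0005, -0.0038, -0.0019, 0], [-1, -0.0008, -0.0053, -0.0028, 0], [-1, -0.0009, -0.0062, -0.0033, 0], [-1, -0.0009, -0.0065, -0.0034, 0], [-1, -0.0009, -0.0063, -0.0033, 0]]
```

Request:
{"fn": "step_arm", "kwargs": {
  "deltas": [
    [-1,-0.0003,-0.0017,-0.0009,0],
    [-1,-0.0005,-0.0038,-0.0019,0],
    [-1,-0.0008,-0.0053,-0.0028,0],
    [-1,-0.0009,-0.0062,-0.0033,0],
    [-1,-0.0009,-0.0065,-0.0034,0],
    [-1,-0.0009,-0.0063,-0.0033,0]
  ]
}}

```text
clock: 12.53
position: [0.5594, 0.042, 0.2378]
tcp_rot: [0.0, 0.071, 0.997, 0.0]
ft_force: [-1.6, 2.3, 3.2]
opening: 0.0201
gripper_force: 63.7
```

```bash
python3 ctl.py ctl 2 8 4
```

```text
t 12.633 b [-0.0125, -0.0124] Lcmd 0.500 Lmeas 0.498 z 0.2378 F [-2.2  2.2  3.9] cc 0.987
est b -0.0115 v 0.0076 M 0.1919 rms 0.0008 Leq 0.480
L [0.495 0.488 0.483 0.478 0.476 0.475 0.475 0.475] b [-0.011 -0.007 -0.005 -0.003 -0.002 -0.002 -0.001 -0.001 -0.    -0.   ] v_n 0.007
[[-1, 0.0001, 0.0006, 0.0003, 0], [-1, 0.0002, 0.0014, 0.0007, 0], [-1, 0.0003, 0.0021, 0.0011, 0], [-1, 0.0004, 0.0026, 0.0014, 0], [-1, 0.0004, 0.0029, 0.0016, 0], [-1, 0.0004, 0.0031, 0.0016, 0], [-1, 0.0004, 0.0031, 0.0016, 0], [-1, 0.0004, 0.003, 0.0016, 0]]
```

Request:
{"fn": "step_arm", "kwargs": {
  "deltas": [
    [-1,0.0001,0.0006,0.0003,0],
    [-1,0.0002,0.0014,0.0007,0],
    [-1,0.0003,0.0021,0.0011,0],
    [-1,0.0004,0.0026,0.0014,0],
    [-1,0.0004,0.0029,0.0016,0],
    [-1,0.0004,0.0031,0.0016,0],
    [-1,0.0004,0.0031,0.0016,0],
    [-1,0.0004,0.003,0.0016,0]
  ]
}}

```text
clock: 13.3
position: [0.5597, 0.0446, 0.2391]
tcp_rot: [0.0, 0.071, 0.997, -0.0]
ft_force: [-2.8, -1.9, 2.9]
opening: 0.0202
gripper_force: 63.7
```

```bash
python3 ctl.py ctl 2 10 4
```

```text
t 13.400 b [-0.0067, -0.0063] Lcmd 0.475 Lmeas 0.477 z 0.2391 F [-1.7 -1.3  2.9] cc 0.987
est b -0.0063 v 0.0001 M 0.1920 rms 0.0008 Leq 0.480
L [0.479 0.484 0.487 0.488 0.488 0.487 0.485 0.483 0.482 0.48 ] b [-0.006 -0.007 -0.006 -0.004 -0.003 -0.002 -0.001 -0.001 -0.001 -0.   ] v_n 0.006
[[-1, -0, -0.0005, -0.0003, 0], [-1, -0.0001, -0.0011, -0.0006, 0], [-1, -0.0002, -0.0014, -0.0008, 0], [-1, -0.0002, -0.0016, -0.0009, 0], [-1, -0.0002, -0.0016, -0.0008, 0], [-1, -0.0002, -0.0014, -0.0008, 0], [-1, -0.0001, -0.0012, -0.0006, 0], [-1, -0.0001, -0.001, -0.0005, 0], [-1, -0.0001, -0.0008, -0.0004, 0], [-1, -0.0001, -0.0006, -0.0003, 0]]
```

Request:
{"fn": "step_arm", "kwargs": {
  "deltas": [
    [-1,0,-0.0005,-0.0003,0],
    [-1,-0.0001,-0.0011,-0.0006,0],
    [-1,-0.0002,-0.0014,-0.0008,0],
    [-1,-0.0002,-0.0016,-0.0009,0],
    [-1,-0.0002,-0.0016,-0.0008,0],
    [-1,-0.0002,-0.0014,-0.0008,0],
    [-1,-0.0001,-0.0012,-0.0006,0],
    [-1,-0.0001,-0.001,-0.0005,0],
    [-1,-0.0001,-0.0008,-0.0004,0],
    [-1,-0.0001,-0.0006,-0.0003,0]
  ]
}}

```text
clock: 14.23
position: [0.5597, 0.0441, 0.2389]
tcp_rot: [0.0, 0.071, 0.997, -0.0]
ft_force: [-2.0, -2.7, 5.0]
opening: 0.02
gripper_force: 63.8
```

```bash
python3 - <<'E'
from h import *
T=cam('top'); S=cam('side'); print('top green',green(T))
im=np.zeros((360,800,3),np.uint8)
im[:,:400]=cv2.resize(S['frame'][130:175,330:380],(400,360),interpolation=cv2.INTER_CUBIC); im[:,400:]=cv2.resize(T['frame'][122:158,268:308],(400,360),interpolation=cv2.INTER_CUBIC)
cv2.imwrite('pics/crop5.png',im[...,::-1])
E
python3 ctl.py ctl 1 10 4
```

```text
top green (np.float64(291.55384615384617), np.float64(134.64102564102564), np.float64(195.0))
t 14.383 b [-0.0001] Lcmd 0.480 Lmeas 0.481 z 0.2388 F [-1.6 -1.7  4.5] cc 0.987
est b -0.0003 v 0.0082 M 0.1920 rms 0.0007 Leq 0.480
L [0.477 0.475 0.473 0.473 0.473 0.475 0.476 0.478 0.479 0.48 ] b [0.    0.002 0.002 0.001 0.001 0.001 0.    0.    0.    0.   ] v_n -0.002
[[-1, 0.0001, 0.0003, 0.0002, 0], [-1, 0.0001, 0.0007, 0.0003, 0], [-1, 0.0002, 0.0009, 0.0004, 0], [-1, 0.0002, 0.0009, 0.0005, 0], [-1, 0.0002, 0.0008, 0.0004, 0], [-1, 0.0001, 0.0007, 0.0003, 0], [-1, 0.0001, 0.0005, 0.0002, 0], [-1, 0.0001, 0.0003, 0.0001, 0], [-1, 0.0001, 0.0001, 0.0001, 0], [-1, 0, 0, 0, 0]]
```

View pics/crop5.png

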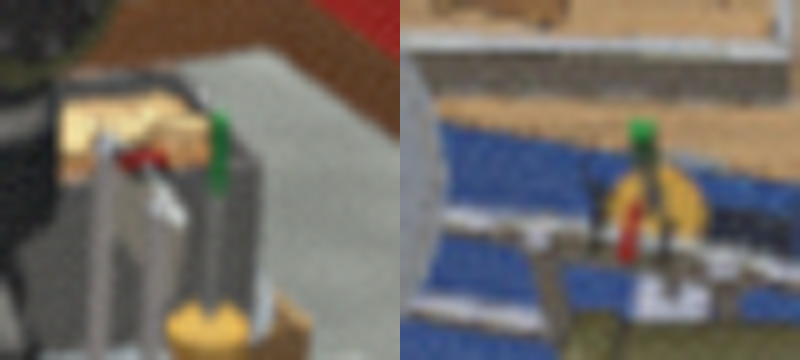

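The top view shows the green tip at (292,135), on the line through the red mark at (291,145) along the scale's x. So the pointer is at the mark; now holding it there.

Request:
{"fn": "step_arm", "kwargs": {
  "deltas": [
    [-1,0.0001,0.0003,0.0002,0],
    [-1,0.0001,0.0007,0.0003,0],
    [-1,0.0002,0.0009,0.0004,0],
    [-1,0.0002,0.0009,0.0005,0],
    [-1,0.0002,0.0008,0.0004,0],
    [-1,0.0001,0.0007,0.0003,0],
    [-1,0.0001,0.0005,0.0002,0],
    [-1,0.0001,0.0003,0.0001,0],
    [-1,0.0001,0.0001,0.0001,0],
    [-1,0,0,0,0]
  ]
}}

```text
clock: 15.22
position: [0.5597, 0.0442, 0.2389]
tcp_rot: [0.0, 0.071, 0.997, 0.0]
ft_force: [-1.9, -1.7, 5.5]
opening: 0.0198
gripper_force: 63.9
```

```bash
python3 ctl.py ctl 2 10 4
```

```text
t 15.317 b [0.0056, 0.0062] Lcmd 0.480 Lmeas 0.480 z 0.2389 F [-2.  -2.4  5.6] cc 0.982
est b 0.0062 v 0.0047 M 0.1918 rms 0.0004 Leq 0.479
L [0.476 0.471 0.469 0.468 0.469 0.471 0.474 0.476 0.478 0.479] b [0.007 0.007 0.006 0.005 0.003 0.002 0.002 0.001 0.001 0.   ] v_n -0.007
[[-1, 0.0001, 0.0005, 0.0003, 0], [-1, 0.0002, 0.0011, 0.0005, 0], [-1, 0.0002, 0.0014, 0.0007, 0], [-1, 0.0003, 0.0015, 0.0007, 0], [-1, 0.0002, 0.0013, 0.0007, 0], [-1, 0.0002, 0.0011, 0.0006, 0], [-1, 0.0002, 0.0008, 0.0004, 0], [-1, 0.0001, 0.0005, 0.0003, 0], [-1, 0.0001, 0.0003, 0.0001, 0], [-1, 0.0001, 0.0001, 0, 0]]
```

Request:
{"fn": "step_arm", "kwargs": {
  "deltas": [
    [-1,0.0001,0.0005,0.0003,0],
    [-1,0.0002,0.0011,0.0005,0],
    [-1,0.0002,0.0014,0.0007,0],
    [-1,0.0003,0.0015,0.0007,0],
    [-1,0.0002,0.0013,0.0007,0],
    [-1,0.0002,0.0011,0.0006,0],
    [-1,0.0002,0.0008,0.0004,0],
    [-1,0.0001,0.0005,0.0003,0],
    [-1,0.0001,0.0003,0.0001,0],
    [-1,0.0001,0.0001,0,0]
  ]
}}

```text
clock: 16.15
position: [0.5597, 0.0444, 0.239]
tcp_rot: [0.0, 0.071, 0.997, 0.0]
ft_force: [-2.6, -2.0, 5.0]
opening: 0.0203
gripper_force: 64.0
```

```bash
python3 ctl.py ctl 2 10 4
```

```text
t 16.250 b [0.0059, 0.0052] Lcmd 0.479 Lmeas 0.479 z 0.239 F [-3.  -2.   5.4] cc 0.982
est b 0.0052 v -0.0042 M 0.1916 rms 0.0002 Leq 0.479
L [0.479 0.478 0.478 0.478 0.478 0.478 0.478 0.479 0.479 0.479] b [0.005 0.004 0.003 0.002 0.002 0.001 0.001 0.    0.    0.   ] v_n -0.003
[[-1, -0, 0.0001, 0.0001, 0], [-1, -0, 0.0002, 0.0001, 0], [-1, -0, 0.0002, 0.0001, 0], [-1, -0, 0.0002, 0.0001, 0], [-1, -0, 0.0002, 0.0001, 0], [-1, -0, 0.0001, 0.0001, 0], [-1, -0, 0.0001, 0.0001, 0], [-1, -0, 0, 0.0001, 0], [-1, -0, 0, 0, 0], [-1, -0, -0, 0, 0]]
```

Request:
{"fn": "step_arm", "kwargs": {
  "deltas": [
    [-1,0,0.0001,0.0001,0],
    [-1,0,0.0002,0.0001,0],
    [-1,0,0.0002,0.0001,0],
    [-1,0,0.0002,0.0001,0],
    [-1,0,0.0002,0.0001,0],
    [-1,0,0.0001,0.0001,0],
    [-1,0,0.0001,0.0001,0],
    [-1,0,0,0.0001,0],
    [-1,0,0,0,0],
    [-1,0,0,0,0]
  ]
}}

```text
clock: 17.08
position: [0.5597, 0.0444, 0.239]
tcp_rot: [0.0, 0.071, 0.997, 0.0]
ft_force: [-3.8, -1.7, 6.7]
opening: 0.0202
gripper_force: 64.1
```

```bash
python3 ctl.py ctl 2 10 4
```

```text
t 17.183 b [0.0012, 0.0008] Lcmd 0.479 Lmeas 0.479 z 0.239 F [-3.9 -1.4  5.3] cc 0.985
est b 0.0007 v -0.0044 M 0.1917 rms 0.0002 Leq 0.479
L [0.48  0.482 0.482 0.483 0.482 0.482 0.481 0.48  0.48  0.479] b [ 0.    -0.    -0.001 -0.    -0.    -0.    -0.    -0.    -0.    -0.   ] v_n 0.001
[[-1, -0.0001, -0.0001, -0, 0], [-1, -0.0001, -0.0003, -0.0001, 0], [-1, -0.0001, -0.0004, -0.0002, 0], [-1, -0.0001, -0.0004, -0.0002, 0], [-1, -0.0001, -0.0004, -0.0002, 0], [-1, -0.0001, -0.0003, -0.0001, 0], [-1, -0.0001, -0.0002, -0.0001, 0], [-1, -0.0001, -0.0001, -0, 0], [-1, -0.0001, -0.0001, -0, 0], [-1, -0, -0, 0, 0]]
```

Request:
{"fn": "step_arm", "kwargs": {
  "deltas": [
    [-1,-0.0001,-0.0001,0,0],
    [-1,-0.0001,-0.0003,-0.0001,0],
    [-1,-0.0001,-0.0004,-0.0002,0],
    [-1,-0.0001,-0.0004,-0.0002,0],
    [-1,-0.0001,-0.0004,-0.0002,0],
    [-1,-0.0001,-0.0003,-0.0001,0],
    [-1,-0.0001,-0.0002,-0.0001,0],
    [-1,-0.0001,-0.0001,0,0],
    [-1,-0.0001,-0.0001,0,0],
    [-1,0,0,0,0]
  ]
}}

```text
clock: 18.02
position: [0.5597, 0.0443, 0.2389]
tcp_rot: [0.0, 0.071, 0.997, 0.0]
ft_force: [-3.4, -2.1, 6.2]
opening: 0.02
gripper_force: 64.0
```

```bash
python3 ctl.py ctl 2 10 4
```

```text
t 18.117 b [-0.0022, -0.0022] Lcmd 0.479 Lmeas 0.479 z 0.239 F [-3.4 -2.3  7. ] cc 0.987
est b -0.0023 v -0.0019 M 0.1918 rms 0.0003 Leq 0.479
L [0.481 0.482 0.484 0.484 0.483 0.483 0.482 0.481 0.48  0.479] b [-0.002 -0.003 -0.002 -0.002 -0.001 -0.001 -0.001 -0.    -0.    -0.   ] v_n 0.003
[[-1, -0.0001, -0.0002, -0.0001, 0], [-1, -0.0001, -0.0004, -0.0002, 0], [-1, -0.0001, -0.0005, -0.0002, 0], [-1, -0.0001, -0.0006, -0.0003, 0], [-1, -0.0001, -0.0005, -0.0002, 0], [-1, -0.0001, -0.0004, -0.0002, 0], [-1, -0.0001, -0.0003, -0.0001, 0], [-1, -0.0001, -0.0002, -0.0001, 0], [-1, -0.0001, -0.0001, -0, 0], [-1, -0, -0, 0, 0]]
```

Request:
{"fn": "step_arm", "kwargs": {
  "deltas": [
    [-1,-0.0001,-0.0002,-0.0001,0],
    [-1,-0.0001,-0.0004,-0.0002,0],
    [-1,-0.0001,-0.0005,-0.0002,0],
    [-1,-0.0001,-0.0006,-0.0003,0],
    [-1,-0.0001,-0.0005,-0.0002,0],
    [-1,-0.0001,-0.0004,-0.0002,0],
    [-1,-0.0001,-0.0003,-0.0001,0],
    [-1,-0.0001,-0.0002,-0.0001,0],
    [-1,-0.0001,-0.0001,0,0],
    [-1,0,0,0,0]
  ]
}}

```text
clock: 18.95
position: [0.5597, 0.0443, 0.239]
tcp_rot: [0.0, 0.071, 0.997, 0.0]
ft_force: [-4.0, -2.4, 7.1]
opening: 0.0202
gripper_force: 64.0
```

```bash
python3 ctl.py ctl 2 10 4
```

```text
t 19.050 b [-0.0043, -0.0043] Lcmd 0.479 Lmeas 0.479 z 0.2389 F [-2.9 -2.4  6. ] cc 0.987
est b -0.0043 v -0.0017 M 0.1919 rms 0.0002 Leq 0.480
L [0.482 0.484 0.486 0.486 0.486 0.484 0.483 0.482 0.481 0.48 ] b [-0.004 -0.005 -0.004 -0.003 -0.002 -0.001 -0.001 -0.001 -0.    -0.   ] v_n 0.004
[[-1, -0.0001, -0.0003, -0.0001, 0], [-1, -0.0001, -0.0006, -0.0003, 0], [-1, -0.0002, -0.0008, -0.0004, 0], [-1, -0.0002, -0.0009, -0.0004, 0], [-1, -0.0002, -0.0008, -0.0004, 0], [-1, -0.0001, -0.0006, -0.0003, 0], [-1, -0.0001, -0.0005, -0.0002, 0], [-1, -0.0001, -0.0003, -0.0001, 0], [-1, -0.0001, -0.0002, -0.0001, 0], [-1, -0.0001, -0.0001, 0, 0]]
```

Request:
{"fn": "step_arm", "kwargs": {
  "deltas": [
    [-1,-0.0001,-0.0003,-0.0001,0],
    [-1,-0.0001,-0.0006,-0.0003,0],
    [-1,-0.0002,-0.0008,-0.0004,0],
    [-1,-0.0002,-0.0009,-0.0004,0],
    [-1,-0.0002,-0.0008,-0.0004,0],
    [-1,-0.0001,-0.0006,-0.0003,0],
    [-1,-0.0001,-0.0005,-0.0002,0],
    [-1,-0.0001,-0.0003,-0.0001,0],
    [-1,-0.0001,-0.0002,-0.0001,0],
    [-1,-0.0001,-0.0001,0,0]
  ]
}}

```text
clock: 19.88
position: [0.5597, 0.0443, 0.2389]
tcp_rot: [0.0, 0.071, 0.997, 0.0]
ft_force: [-2.6, -2.0, 4.9]
opening: 0.0202
gripper_force: 63.9
```

```bash
python3 ctl.py ctl 2 10 4
```

```text
t 19.983 b [-0.0046, -0.0046] Lcmd 0.480 Lmeas 0.480 z 0.2389 F [-1.4 -2.1  6. ] cc 0.985
est b -0.0044 v 0.0012 M 0.1920 rms 0.0002 Leq 0.480
L [0.481 0.483 0.483 0.484 0.483 0.483 0.482 0.481 0.48  0.48 ] b [-0.004 -0.004 -0.003 -0.002 -0.002 -0.001 -0.001 -0.001 -0.    -0.   ] v_n 0.003
[[-1, 0, -0.0002, -0.0001, 0], [-1, -0, -0.0003, -0.0002, 0], [-1, -0, -0.0004, -0.0002, 0], [-1, -0, -0.0004, -0.0002, 0], [-1, -0, -0.0004, -0.0002, 0], [-1, -0, -0.0003, -0.0002, 0], [-1, 0, -0.0002, -0.0001, 0], [-1, 0, -0.0001, -0.0001, 0], [-1, 0, -0, -0, 0], [-1, 0, 0, -0, 0]]
```

Request:
{"fn": "step_arm", "kwargs": {
  "deltas": [
    [-1,0,-0.0002,-0.0001,0],
    [-1,0,-0.0003,-0.0002,0],
    [-1,0,-0.0004,-0.0002,0],
    [-1,0,-0.0004,-0.0002,0],
    [-1,0,-0.0004,-0.0002,0],
    [-1,0,-0.0003,-0.0002,0],
    [-1,0,-0.0002,-0.0001,0],
    [-1,0,-0.0001,-0.0001,0],
    [-1,0,0,0,0],
    [-1,0,0,0,0]
  ]
}}

```text
clock: 20.82
position: [0.5597, 0.0443, 0.2389]
tcp_rot: [0.0, 0.071, 0.997, 0.0]
ft_force: [-1.2, -2.2, 5.3]
opening: 0.0199
gripper_force: 63.9
```

```bash
python3 ctl.py ctl 2 10 4
```

```text
t 20.917 b [-0.0025, -0.0027] Lcmd 0.480 Lmeas 0.480 z 0.2389 F [-2.6 -1.9  5.3] cc 0.987
est b -0.0025 v 0.0021 M 0.1921 rms 0.0001 Leq 0.480
L [0.48  0.481 0.481 0.481 0.481 0.481 0.48  0.48  0.48  0.48 ] b [-0.002 -0.002 -0.001 -0.001 -0.001 -0.001 -0.    -0.    -0.    -0.   ] v_n 0.001
[[-1, 0, -0, -0, 0], [-1, 0, -0.0001, -0.0001, 0], [-1, 0, -0.0001, -0.0001, 0], [-1, 0, -0.0001, -0.0001, 0], [-1, 0, -0.0001, -0.0001, 0], [-1, 0, -0.0001, -0, 0], [-1, 0, -0, -0, 0], [-1, 0, -0, -0, 0], [-1, 0, -0, -0, 0], [-1, 0, 0, -0, 0]]
```

One more hold, then hand in if the pointer is still steady.

Request:
{"fn": "step_arm", "kwargs": {
  "deltas": [
    [-1,0,0,0,0],
    [-1,0,-0.0001,-0.0001,0],
    [-1,0,-0.0001,-0.0001,0],
    [-1,0,-0.0001,-0.0001,0],
    [-1,0,-0.0001,-0.0001,0],
    [-1,0,-0.0001,0,0],
    [-1,0,0,0,0],
    [-1,0,0,0,0],
    [-1,0,0,0,0],
    [-1,0,0,0,0]
  ]
}}

```text
clock: 21.75
position: [0.5597, 0.0443, 0.2389]
tcp_rot: [0.0, 0.071, 0.997, 0.0]
ft_force: [-2.0, -2.2, 4.7]
opening: 0.0203
gripper_force: 63.9
```

```bash
python3 ctl.py ctl 2 10 4 | tee o.txt
python3 - <<'E'
import re
m=re.search(r'est b (\S+) v (\S+)',open('o.txt').read()); b,v=map(float,m.groups())
from rig import workorder
if abs(b)<.01 and abs(v)<.008: print(workorder.close_job())
else: print('not yet')
E
```

```text
t 21.850 b [-0.0018, -0.0024] Lcmd 0.480 Lmeas 0.480 z 0.2389 F [-1.9 -2.   5.6] cc 0.987
est b -0.0021 v -0.0003 M 0.1921 rms 0.0002 Leq 0.480
L [0.481 0.482 0.483 0.483 0.483 0.482 0.482 0.481 0.481 0.48 ] b [-0.002 -0.002 -0.002 -0.001 -0.001 -0.001 -0.    -0.    -0.    -0.   ] v_n 0.002
[[-1, 0, -0.0001, -0.0001, 0], [-1, 0, -0.0002, -0.0001, 0], [-1, -0, -0.0003, -0.0002, 0], [-1, -0, -0.0003, -0.0002, 0], [-1, -0, -0.0003, -0.0002, 0], [-1, 0, -0.0003, -0.0001, 0], [-1, 0, -0.0002, -0.0001, 0], [-1, 0, -0.0001, -0.0001, 0], [-1, 0, -0.0001, -0, 0], [-1, 0, -0, -0, 0]]
the job is handed in; nothing more can be done
None
```

I handed the job in at 21.9 s: the pointer had stayed within about 0.013 rad of the red mark for nearly 10 s, steady at about -0.002 rad, with the grip still held; the spring was carrying about 0.19 N m, so the tub is roughly 98 g overweight.

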